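Caliper a kiln post

ROBOT

A 6-joint arm with a two-finger parallel gripper is mounted at the origin on the work surface. World frame = base frame: x ahead of the robot, y to its left, z up, the work surface at z = 0. Lengths are in mm, angles in rad, forces in N, time in s.
With the tool pointing down it reaches from about 350 to 875 mm from the base axis. Payload 4.2 kg.
Tool frame: the origin (TCP) lies at the very end of the fingers, on their centre line; the grasp point (between the pads) lies 19 mm behind it; z points along the fingers, y is the line along which they close (so a half turn about z gives the same grasp; the last joint's range is limited). The gripper opens to 85 mm and grips with 20 to 120 N. Pads are 22 mm wide; open, the fingers measure 114 mm over their backs; the gripper's body (76 mm by 85 mm) begins 54 mm behind the grasp point. The pads swing forward as they close: fully open they stand 13 mm farther back than shut.
Start: joints at [-0.875, 0.385, 0.008, 0, -1.194, -0.259], TCP at [264.413, -566.29, 231.312] pointing down, gripper open.
Joint ranges: [-3.14, 3.14], [-1.21, 2.06], [-1.07, 1.41], [-3.16, 2.05], [-2.99, -0.16], [-3.1, 3.1]. Speed limits (rad/s): [2.79, 2.79, 3.14, 3.14, 3.14, 3.14].

INTERFACE

Orientations are given as a unit quaternion [x, y, z, w].
In Python, from bench import arm gives the robot as it stands.
- The arm moves only by the tool servo_tool, never from a script. Its argument "rows" is a list that holds one entry, the list of rows, each a list of 7 numbers: the finger opening in mm, from 0 to 85.4, then the shift along the tool's x, y, z in mm, then the turn, a rotation vector about the tool's x, y, z in rad. A call has 1 to 10 rows; each row is the pose to reach, as a shift and turn from the pose commanded when the call began, along the tool's axes at that moment; what a row does not reach only later rows make up. A row lasts 1/8 s, in which the tool goes at most 62.5 mm and 10.7 degrees, less where a joint would pass 70% of its speed; a pose out of reach is approached as far as the arm can. A call with a gripper value outside its range is refused whole. The fingers move at their own pace and stop on an object; the grip force is fixed at half the most. Time passes only in rows, so rows that repeat a pose let the fingers close. It gives the time, the measured TCP pose, the force, the opening and the grip force at its end, in the units of the state.
- arm.read_state(): the state, without advancing time (a new reading comes with each control period).
- arm.get_image(name): name is "scene" or "side" or "wrist"; returns the picture (480x640x3 uint8, red, green, blue); there is no depth.
- arm.camera_params(name): a dict with "intrinsics" (3x3 intrinsics, pixels), "R" (3x3) and "t" (3): a world point X has camera coordinates R X + t. Camera axes: x right, y down, z forward; pixel columns grow to the right and rows downward; lengths in mm; the calibration is good to about 2 mm. The wrist camera is an equidistant fisheye: a pixel r from the principal point sees the ray r / f radians off the axis. A picture is of the moment at which its call begins: read the wrist's pose just before it. camera_params takes no time and is no camera call; for the wrist camera it gives the pose at the moment of the call.
- arm.job_done(): hands the job in; it is judged then, once.
The state is a dict: "clock": time; "joints": joint angles; "joint_vel": joint speeds; "joint_efforts": joint torques, N m; "position": TCP position; "ee_rot": TCP orientation; "contact_force": force on the tool from outside, world axes, zero at the start; "wrist_torque": the same for the moment, N m; "gripper_width": finger opening in mm; "grasp_force": force on a finger pad.
Only numpy, scipy, OpenCV 4.12 (cv2) and the standard library are available. Lean on these libraries where they do the work, as an engineer would, in place of code of your own. Each camera call takes 0.05 s, during which the arm holds its last target. There are 200 camera calls.

TASK

Of the two square kiln posts, take the one nearer the bench caliper and stand it on the caliper's board between its two jaws, close to the beam, and let go of it. Then push the sliding jaw in by its upright thumb tab, not by the jaw itself, until the post is lightly but firmly nipped flat between both jaws, without springing the jaw out of square, and leave it closed on the post. Don't disturb the other things on the bench.

Things in the scene. Friction and masses are not known exactly. Their poses are not given: they have to be found in the camera images.
- post_a: One of two square kiln posts (the one nearer the caliper is wanted, the other is left): buff fired-ceramic block of square section, 76 mm high, standing, 0.1 to 0.27 kg. Its side is somewhere from 30 to 46 mm; the two differ, and which is where varies. Origin at the centre of its underside, z up, x and y square to its sides. It drags on the board with 1 to 3 N.
- post_b: One of two square kiln posts (the one nearer the caliper is wanted, the other is left): buff fired-ceramic block of square section, 76 mm high, standing, 0.1 to 0.27 kg. Its side is somewhere from 30 to 46 mm; the two differ, and which is where varies. Origin at the centre of its underside, z up, x and y square to its sides. It drags on the board with 1 to 3 N.
- round_post: A hollow round kiln post of the same buff ceramic, 42 mm across, 76 mm high, standing; not wanted, leave it. Origin at the centre of its underside.
- taper_post: A tapered round kiln post of the same ceramic, 48 mm across at the foot, 30 mm at the top, 66 mm high, standing; not wanted, leave it. Origin at the centre of its underside.
- gauge: Bench caliper, fixed to the table. Origin on the table top, z up. Plywood board, x -65 to 65 mm, y -112 to 152 mm, top at z = 8 mm; on it a steel beam along y, x from 25 to 45 mm, top at z = 20 mm. Both jaws reach from the beam towards -x; the post goes between them on the board.
- anvil: The fixed jaw, a steel bar along x of the gauge from x = -45 to 40 mm, at the -y end; its measuring face, which looks to +y, lies at y = -60 mm of the gauge and its top at z = 34 mm. Its origin and axes are those of the gauge.
- jaw: Sliding jaw's blade: steel bar 12 mm thick, from the carriage out to gauge x = -45 mm, top at z = 34 mm. Origin at its root (gauge x = 35 mm, z = 0), mid-thickness; measuring face 6 mm to -y. Axes parallel to the gauge's when square. Sprung: it swings about the vertical through its origin, 4 N m per rad (5 N at 25 mm out: 0.03 rad); past 0.05 rad the measurement is spoilt.
- carriage (a joint): Opening of the caliper in m: the gap between the two measuring faces while the jaw is square; 0 closed, 0.14 fully open. The carriage slides along the gauge's y, +y to open, with about 2 N of dry friction, and stays where it is left (it holds back at most those 2 N).
- tab (a point): Top centre of the carriage's upright thumb tab, 14 mm wide along x and 10 mm thick along y of the gauge, at gauge x = 35 mm; free-standing from z = 28.5 mm up to this point at 73.5 mm; its centre is 30 mm in +y from the jaw's origin. Can be pinched from above across its 14 mm. The carriage below is 30 mm wide, 50 mm long.
- nest (a point): Where the post's foot should stand, nominally: on the board, 8 mm above the table, at gauge x = -8 mm, y = -36 mm: next to the fixed jaw and about 11 mm from the beam. Up to 15 mm further from the beam, or some way towards the sliding jaw, is as good for setting it down.
- glaze_tub: Lidded terracotta-coloured tub, 90 mm across, 58 mm high. Leave it. Origin at the centre of its underside.
- slip_tub: Lidded cream tub, 103 mm across, 85 mm high. Leave it. Origin at the centre of its underside.
- loop_tool: Trimming tool with a green handle and a wire loop, 170 mm long, lying beyond the caliper. Leave it. Origin on the table, in the middle of the handle (110 mm long along x).
There are look-alikes about, which are no part of the job. Leave any green look-alike of the post_b alone. Leave any blue look-alike of the post_a alone.

How it is judged (in metres and radians):
On the way, in this order (a step that is already met when the one before it is completed fails the run):
1. the square post that stood nearer the caliper stands on the board between the jaws, near the beam, and is let go (((world y of post_b below -0.25 m and x of post_a in the frame of gauge between -0.026 and 0.01 m and z of post_a in the frame of gauge below 0.012 m and angle between post_a's own z axis and vertical below 0.06 rad and y of post_a in the frame of gauge above -0.04045 m and y of post_a in the frame of jaw below -0.02625 m and contact force between the fingers and post_a below 0.05 N and linear speed of post_a below 0.02 m/s) or (world y of post_a below -0.25 m and x of post_b in the frame of gauge between -0.026 and 0.01 m and z of post_b in the frame of gauge below 0.012 m and angle between post_b's own z axis and vertical below 0.06 rad and y of post_b in the frame of gauge above -0.0457 m and y of post_b in the frame of jaw below -0.021 m and contact force between the fingers and post_b below 0.05 N and linear speed of post_b below 0.02 m/s))), for 0.2 s.
2. the jaw nips the post against the fixed jaw (((contact force between jaw and post_a above 1 N and contact force between anvil and post_a above 0.8 N and contact force between the fingers and post_a below 0.05 N) or (contact force between jaw and post_b above 1 N and contact force between anvil and post_b above 0.8 N and contact force between the fingers and post_b below 0.05 N))), for 0.3 s.
At the end, for the whole second after the job is handed in: Nearer post upright on the board near the beam (centre at gauge x -26 to 10 mm), flat to the jaws within 0.06 rad, within 2 mm of the fixed jaw; jaws at most 1.7 mm wider apart than it; jaw within 0.05 rad of square; post let go, at rest; other square post within 30 mm of its start (((world y of post_b below -0.25 m and x of post_a in the frame of gauge between -0.026 and 0.01 m and z of post_a in the frame of gauge below 0.012 m and angle between post_a's own z axis and vertical below 0.06 rad and distance of post_b from where it was at the start of the episode below 0.03 m and (angle between the x axis of post_a and the x axis of gauge, either way round below 0.06 rad or angle between the x axis of post_a and the y axis of gauge, either way round below 0.06 rad) and value of joint carriage between 0.0385 and 0.0462 m and y of post_a in the frame of gauge below -0.03575 m and angle between the x axis of jaw and the x axis of gauge, either way round below 0.05 rad and linear speed of post_a below 0.01 m/s) or (world y of post_a below -0.25 m and x of post_b in the frame of gauge between -0.026 and 0.01 m and z of post_b in the frame of gauge below 0.012 m and angle between post_b's own z axis and vertical below 0.06 rad and distance of post_a from where it was at the start of the episode below 0.03 m and (angle between the x axis of post_b and the x axis of gauge, either way round below 0.06 rad or angle between the x axis of post_b and the y axis of gauge, either way round below 0.06 rad) and value of joint carriage between 0.028 and 0.0357 m and y of post_b in the frame of gauge below -0.041 m and angle between the x axis of jaw and the x axis of gauge, either way round below 0.05 rad and linear speed of post_b below 0.01 m/s))); the robot touches nothing.
It fails at once if the jaw sprung more than 0.05 rad out of square (angle between the x axis of jaw and the x axis of gauge, either way round above 0.05 rad).
It fails at once if a post squeezed by the sliding jaw with more than 12 N (contact force between jaw and post_a above 12 N or contact force between jaw and post_b above 12 N).
It fails at once if the jaw blade itself pushed or gripped (more than 2 N) instead of the thumb tab (contact force between the fingers and jaw above 2 N).
It fails at once if a square post tipped by more than 0.4 rad (angle between any of post_a, post_b's own z axis and vertical above 0.4 rad).
It fails at once if another post, a tub or the loop tool moved more than 30 mm (distance of any of round_post, taper_post, glaze_tub, slip_tub, loop_tool from where it was at the start of the episode above 0.03 m).
It also fails if it takes over 67 s, if anything falls off the work surface, if the arm or the gripper's body presses on something with over 40 N, if the wrist force passes 120 N, or if a joint passes its speed limit or range.

## Working session

There is one attempt and no reset: what is moved stays moved. The work goes in short steps, Python scripts to look and compute and a tool call to move; the robot and the scene stay as the last step left them, time stands still between calls to the robot, and variables do not carry over. Pictures are saved under pics/ and viewed, at most 13 in all, crops included, and the job is handed in when it is done.

Besides the shell and the picture viewer there is one more tool, called after "Call:" as name(argument=value, ...), one argument or row to a line, values as JSON. servo_tool: Moves the arm, as the interface text tells. Its arguments: {"type":"object","properties":{"rows":{"type":"array"}},"required":["rows"]}

```bash
mkdir -p pics
cat > h.py <<'E'
import numpy as np, cv2
from bench import arm
def snap(n,f):
    p=arm.camera_params(n); im=np.asarray(arm.get_image(n)); cv2.imwrite(f'pics/{f}.png',im[:,:,::-1]); np.savez(f'pics/{f}.npz',K=p['intrinsics'],R=p['R'],t=p['t'])
    return im,p
def load(f):
    z=np.load(f'pics/{f}.npz'); return dict(intrinsics=z['K'],R=z['R'],t=z['t'])
def ray(p,u,v,fish=False):
    K=np.array(p['intrinsics']);R=np.array(p['R']);t=np.array(p['t'])
    x=(u-K[0,2])/K[0,0];y=(v-K[1,2])/K[1,1]
    if fish:
        r=np.hypot(x,y);s=np.sin(r)/max(r,1e-9);d=np.array([x*s,y*s,np.cos(r)])
    else: d=np.array([x,y,1.])
    return -R.T@t,R.T@d
def onz(p,u,v,z,fish=False):
    c,d=ray(p,u,v,fish); return (c+d*(z-c[2])/d[2]).round(1)
def proj(p,X,fish=False):
    K=np.array(p['intrinsics']);c=np.array(p['R'])@np.array(X,float)+np.array(p['t'])
    if fish:
        r=np.hypot(c[0],c[1]);th=np.arctan2(r,c[2]);q=c[:2]/r*th
    else: q=c[:2]/c[2]
    return (K[:2,:2]@q+K[:2,2]).round(1)
E
python3 - <<'E'
from h import *
for n in ('scene','side','wrist'):
    im,p=snap(n,n+'0'); print(n,np.round(p['intrinsics'],1).tolist(),(-np.array(p['R']).T@p['t']).round(0),np.round(p['R'],2).tolist())
print(arm.read_state())
E
```

```text
scene [[575.8, 0.0, 329.4], [0.0, 575.8, 242.3], [0.0, 0.0, 1.0]] [1512.  415.  819.] [[-0.37, 0.93, 0.0], [0.55, 0.22, -0.81], [-0.75, -0.3, -0.59]]
side [[479.8, 0.0, 311.4], [0.0, 479.8, 242.9], [0.0, 0.0, 1.0]] [ 339.  857. 1079.] [[-0.96, -0.28, -0.0], [-0.21, 0.74, -0.63], [0.18, -0.61, -0.77]]
wrist [[371.6, 0.0, 320.3], [0.0, 371.6, 236.6], [0.0, 0.0, 1.0]] [ 200. -596.  373.] [[-0.42, 0.91, 0.0], [0.87, 0.4, 0.28], [0.26, 0.12, -0.96]]
{'clock': 0.15, 'joints': array([-8.75394194e-01,  3.85407727e-01,  6.96636526e-03, -3.61402980e-04,
       -1.19399705e+00, -2.58612060e-01]), 'joint_vel': array([ 0.00032982, -0.00221119,  0.0050563 ,  0.00129843, -0.00063915,
        0.00064301]), 'joint_efforts': array([-4.15011955e-04, -3.92677188e+01,  1.88581771e+01,  4.18860689e+00,
       -3.38178470e-03, -5.60543782e-06]), 'position': array([ 264.24107255, -565.92238657,  230.46511427]), 'ee_rot': array([-2.16597943e-01,  9.76260533e-01,  8.06509582e-04, -2.27738262e-04]), 'contact_force': array([ 0.62416832, -0.17810744,  0.41670606]), 'wrist_torque': array([-0.00242976, -0.06517679, -0.00584684]), 'grasp_force': 0.0, 'gripper_width': 85.63688601266374}
```

View pics/scene0.png

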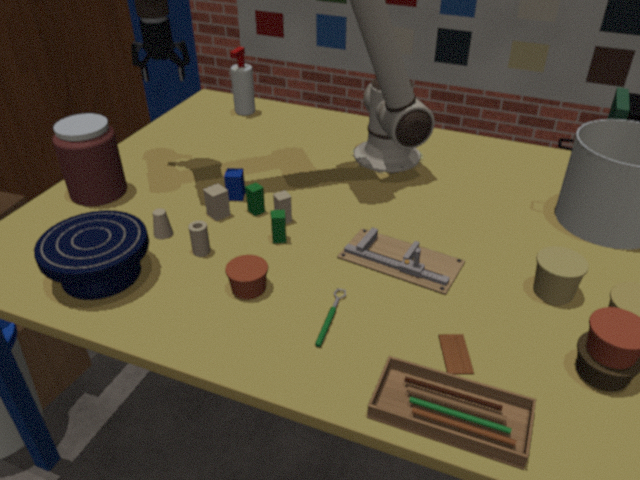

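View pics/side0.png

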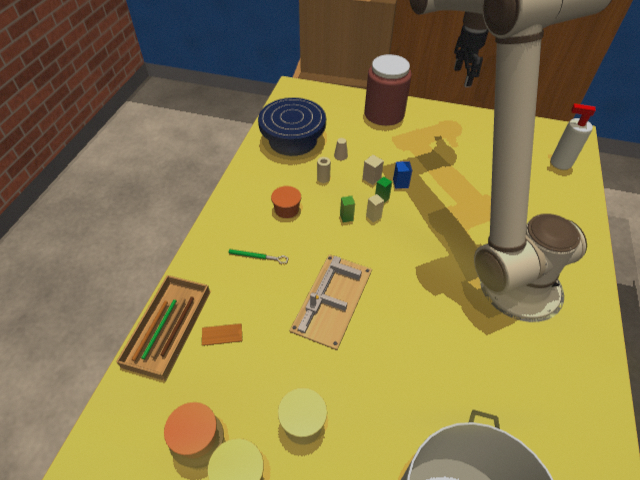

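The scene picture shows buff square posts at (283,207) and (217,202), and the caliper at (400,258). In the side picture the posts are at (375,208) and (373,169), and the caliper is at (332,300). The post nearer the caliper has green look-alikes beside it. I'll zoom in.

Run:
```python
from h import *
s=cv2.imread('pics/side0.png');c=cv2.imread('pics/scene0.png')
def cr(im,x,y): return cv2.resize(im[y:y+75,x:x+100],(400,300),interpolation=cv2.INTER_CUBIC)
o=np.vstack([np.hstack([cr(s,325,155),cr(s,285,255)]),np.hstack([cr(c,205,165),cr(c,335,220)])])
cv2.imwrite('pics/t1.png',o)
p=load('side0');q=load('scene0')
print(onz(p,375,200,76),onz(p,373,162,76),onz(q,283,196,76),onz(q,217,191,76))
```

```text
[ 435.7 -134.2   76. ] [ 474.5 -295.3   76. ] [ 438.7 -133.7   76. ] [ 479.5 -294.8   76. ]
```

View pics/t1.png

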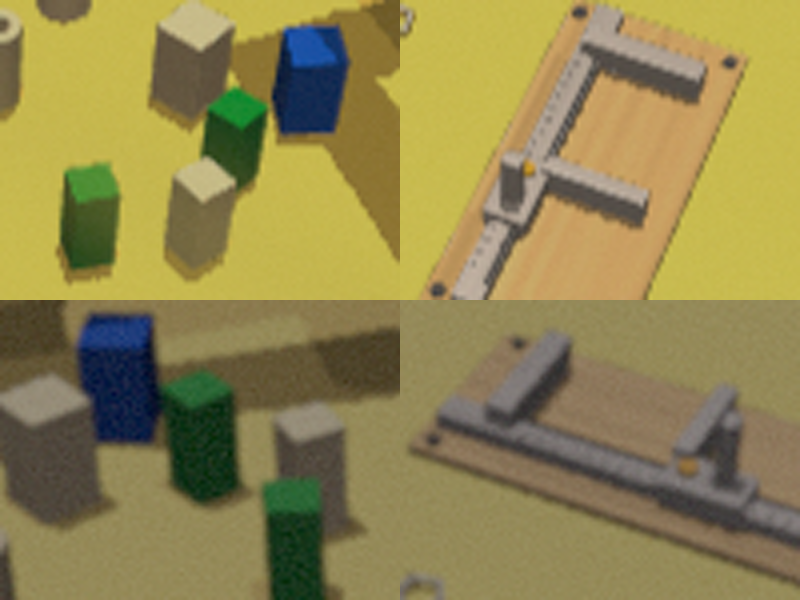

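The top-left tile shows the near post, whose top quad corners are (175,180), (205,157), (236,178) and (206,203). Next to it are green blocks at (90,215) and (235,135). The top-right tile shows the anvil at the top, the jaw at (595,190) and the tab top at (515,158).

Run:
```python
from h import *
p=load('side0')
def A(u,v,z): return onz(p,285+(u-400)/4,255+v/4,z)
def B(u,v,z): return onz(p,325+u/4,155+v/4,z)
q=[B(*c,76) for c in [(175,180),(205,157),(236,178),(206,203)]];print(q,np.mean(q,0))
print('side',[np.linalg.norm(q[i]-q[i-1]).round(1) for i in range(4)],[np.degrees(np.arctan2(*(q[i]-q[i-1])[1::-1])).round(0) for i in range(4)])
b=[A(580,13,8),A(730,62,8),A(438,290,8)];print('bolts',b)
print('tab',A(515,158,73.5),'anvil end corners top',A(705,68,34),A(583,40,34),'jaw end',A(648,195,34))
print('green',B(92,172,60),B(237,103,60),'blue',B(312,47,76),'farpost',[B(*c,76) for c in [(157,30),(193,3),(234,20),(196,47)]])
```

```text
[array([ 453.2, -129.2,   76. ]), array([ 436.9, -158.4,   76. ]), array([ 411. , -143.4,   76. ]), array([ 427. , -112.7,   76. ])] [ 432.025 -135.925   76.   ]
side [np.float64(31.0), np.float64(33.4), np.float64(29.9), np.float64(34.6)] [np.float64(-32.0), np.float64(-119.0), np.float64(150.0), np.float64(62.0)]
bolts [array([518.7,  57.4,   8. ]), array([408.7,  69.9,   8. ]), array([548.7, 294.4,   8. ])]
tab [517.6 227.2  73.5] anvil end corners top [422.1  98.5  34. ] [506.5  98.5  34. ] jaw end [435.6 205.9  34. ]
green [ 515.9 -136.1   60. ] [ 426.3 -238.6   60. ] blue [ 380.8 -299.2   76. ] farpost [array([ 500.3, -285.4,   76. ]), array([ 479.6, -324.6,   76. ]), array([ 444.7, -313.6,   76. ]), array([ 467.1, -274.5,   76. ])]
```

Call:
servo_tool(
  rows=[
    [[60,-334,319,31,0,0,-0.59],[60,-334,319,31,0,0,-0.59],[60,-334,319,31,0,0,-0.59],[60,-334,319,31,0,0,-0.59],[60,-334,319,31,0,0,-0.59],[60,-334,319,31,0,0,-0.59],[60,-334,319,31,0,0,-0.59],[60,-334,319,31,0,0,-0.59],[60,-334,319,31,0,0,-0.59],[60,-334,319,31,0,0,-0.59]],
  ],
)

```text
clock: 1.4
position: [431.8, -136.3, 200.2]
ee_rot: [-0.491, 0.871, 0.0, -0.0]
contact_force: [-0.2, -0.1, 0.3]
gripper_width: 59.8
grasp_force: 0.0
```

Run:
```python
from h import *
s=arm.read_state();print(s['position'],s['ee_rot'],s['joints'].round(2),s['clock'],s['gripper_width'])
snap('wrist','w1')
p=load('w1')
print(proj(p,[432,-136,76],True),proj(p,s['position'],True), proj(p,[476,162,8],True))
```

```text
[ 431.78028603 -136.28351296  200.20786473] [-4.91050651e-01  8.71130988e-01  1.02916285e-04 -2.23534111e-04] [ 0.05  0.12 -0.44  0.   -1.01 -0.6 ] 1.4 59.754587717072084
[320.1 226.9] [320.2 301. ] [412.2 425.7]
```

View pics/w1.png

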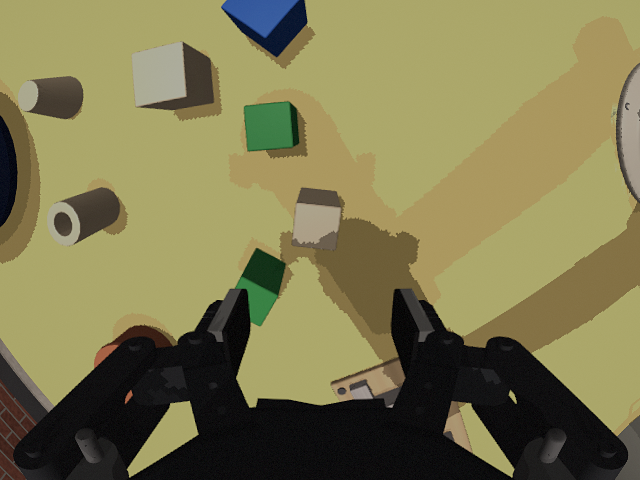

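The wrist picture shows the near post's top as a quad, about (299,201), (342,207), (336,251), (292,244). A green block is at (265,287) by the left finger, and another green is at (271,126).

Run:
```python
from h import *
p=load('w1')
q=[onz(p,*c,76,True) for c in [(299,202),(342,207),(336,251),(292,244)]];print(q,np.mean(q,0))
print([np.linalg.norm(q[i]-q[i-1]).round(1) for i in range(4)],[np.degrees(np.arctan2(*(q[i]-q[i-1])[1::-1])).round(1) for i in range(4)])
print('foot',onz(p,303,188,0,True),onz(p,342,194,0,True))
print('green',[onz(p,*c,60,True) for c in [(241,279),(281,293),(262,326),(236,310)]])
s=arm.read_state();from scipy.spatial.transform import Rotation as Ro
M=Ro.from_quat(s['ee_rot']).as_matrix();print(M.round(3)); print('tool shift',M.T@(np.mean(q,0)-s['position']))
```

```text
[array([ 435.4, -160.2,   76. ]), array([ 410.4, -140.6,   76. ]), array([ 431.5, -113.6,   76. ]), array([ 457.1, -135.6,   76. ])] [ 433.6 -137.5   76. ]
[np.float64(32.8), np.float64(31.8), np.float64(34.3), np.float64(33.8)] [np.float64(-131.4), np.float64(141.9), np.float64(52.0), np.float64(-40.7)]
foot [ 436.7 -159.1    0. ] [ 408.4 -135.4    0. ]
green [array([ 514.3, -128.2,   60. ]), array([ 492.1, -100.3,   60. ]), array([524.7, -81.9,  60. ]), array([ 535.6, -106.5,   60. ])]
[[-0.518 -0.855 -0.   ]
 [-0.855  0.518 -0.   ]
 [ 0.     0.    -1.   ]]
tool shift [ -0.22742647  -2.10112827 124.2539202 ]
```

Run:
```python
from h import *
p=load('w1')
import numpy as np
c=np.array([433.8,-137.5]);a=np.radians(-39.6);u=np.array([np.cos(a),np.sin(a)]);v=np.array([-u[1],u[0]])
for z,cs in ((0,[(257,247),(286,264)]),(70,[(241,279),(281,293),(262,326),(236,310)]),(76,[(241,279),(281,293)])):
    for k in cs:
        d=onz(p,*k,z,True)[:2]-c; print(z,'close-axis',d@u,'perp',d@v)
```

```text
0 close-axis 52.940566446164745 perp 49.11737395626124
0 close-axis 22.592169032244286 perp 62.42694849516914
70 close-axis 54.45567729350162 perp 53.87494046870041
70 close-axis 20.756246174885092 perp 61.03792464302472
70 close-axis 33.60421498051823 perp 94.76817364254265
70 close-axis 56.86529498568283 perp 83.12291035684011
76 close-axis 53.42178777221032 perp 51.202661954442576
76 close-axis 20.41301634455334 perp 58.158307779000914
```

Call:
servo_tool(
  rows=[
    [[58,0,-2,60,0,0,0.145],[58,0,-2,115,0,0,0.145],[58,0,-2,140,0,0,0.145],[58,0,-2,165,0,0,0.145],[58,0,-2,165,0,0,0.145],[30,0,-2,165,0,0,0.145],[25,0,-2,165,0,0,0.145],[25,0,-2,165,0,0,0.145],[25,0,-2,165,0,0,0.145]],
  ],
)

```text
clock: 2.58
position: [434.8, -137.2, 36.5]
ee_rot: [-0.427, 0.904, -0.001, 0.001]
contact_force: [-0.8, -2.4, 7.1]
gripper_width: 33.3
grasp_force: 60.0
```

Call:
servo_tool(
  rows=[
    [[25,0,0,-50,0,0,0],[25,-40,26,-85,0,0,-0.1],[25,-90,60,-85,0,0,-0.25],[25,-130,86,-85,0,0,-0.4],[25,-180,119,-85,0,0,-0.566],[25,-223,148,-85,0,0,-0.566],[25,-223,148,-85,0,0,-0.566],[25,-223,148,-85,0,0,-0.566]],
  ],
)

```text
clock: 3.58
position: [460.4, 129.0, 119.8]
ee_rot: [-0.662, 0.749, 0.0, -0.001]
contact_force: [0.7, -0.0, -1.8]
gripper_width: 33.4
grasp_force: 60.0
```

Run:
```python
from h import *
s=arm.read_state();print(s['position'],s['ee_rot'],s['gripper_width'])
a,_=snap('wrist','w2');b,_=snap('side','s2');c,_=snap('scene','c2')
f=lambda im,x,y:cv2.resize(im[y:y+75,x:x+100],(400,300),interpolation=cv2.INTER_CUBIC)
o=np.vstack([cv2.resize(a,(400,300)),f(b,285,255)]);o2=np.vstack([cv2.resize(a[120:360,180:500],(400,300)),f(c,335,210)])
cv2.imwrite('pics/t2.png',np.hstack([o,o2])[:,:,::-1])
```

```text
[460.39338156 129.00462602 119.82403096] [-6.62394554e-01  7.49154612e-01  3.65453175e-04 -8.30466355e-04] 33.363995399180205
```

View pics/t2.png

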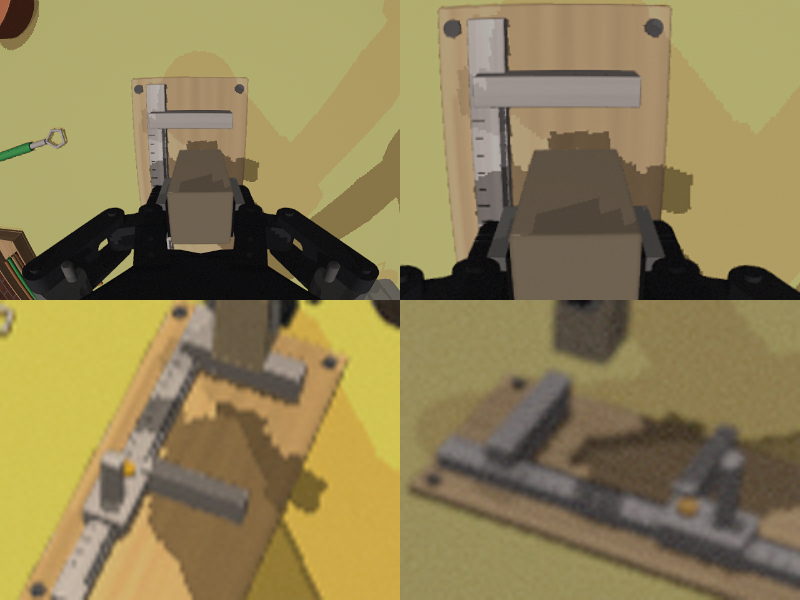

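The wrist tiles show the anvil's measuring edge as a line from (471,107) to (640,107) in the top-right tile. The bolts are at (453,28) and (654,28), and the post is held square to it.

Run:
```python
from h import *
p=load('w2')
W=lambda u,v,z:onz(p,180+(u-400)/1.25,120+v/1.25,z,True)
e0,e1=W(473,107,34),W(640,106.5,34);c0,c1=W(440,8,8),W(671,5,8);b0,b1=W(453,28,8),W(654,28,8)
for n,(x,y) in dict(anv=(e0,e1),board=(c0,c1),bolt=(b0,b1)).items(): print(n,x,y,np.linalg.norm(x-y),np.degrees(np.arctan2(*(x-y)[1::-1])))
print('beam edges',W(470,150,20),W(507,150,20),W(478,210,20),W(505,210,20))
for y in(-6.0,-7):
    a=np.radians(y);R=np.array([[np.cos(a),-np.sin(a)],[np.sin(a),np.cos(a)]])
    print(y,'origins',e1[:2]-R@[-45,-60],(c0+c1)[:2]/2-R@[0,-112])
q=load('s2');A=lambda u,v,z:onz(q,285+u/4,255+(v-300)/4,z)
print('tab',A(114,457,73.5),'jawend',A(247,497,34),A(243,522,20))
```

```text
anv [509.5  98.6  34. ] [425.3 109.   34. ] 84.83984912763576 -7.041250649060261
board [525.9  44.6   8. ] [399.3  59.8   8. ] 127.50921535324414 -6.846342575992242
bolt [520.2  57.1   8. ] [410.1  71.6   8. ] 111.05070913776285 -7.5025883423647155
beam edges [519.1 124.8  20. ] [498.3 127.3  20. ] [521.6 161.1  20. ] [505.7 162.8  20. ]
-6.0 origins [476.32519309 163.96753288] [474.30718789 163.58645228]
-7 origins [477.27673743 163.06864865] [476.24936646 163.36516898]
tab [518.4 226.7  73.5] jawend [435.8 207.5  34. ] [435.2 217.7  20. ]
```

Call:
servo_tool(
  rows=[
    [[25,4,-10,25,0,0,0],[25,4,-10,50,0,0,0],[25,4,-10,65,0,0,0],[25,4,-10,72,0,0,0],[25,4,-10,74,0,0,0],[25,4,-10,74,0,0,0]],
  ],
)

```text
clock: 4.47
position: [471.1, 124.0, 46.8]
ee_rot: [-0.662, 0.749, -0.0, 0.0]
contact_force: [-0.7, 0.1, -0.1]
gripper_width: 33.1
grasp_force: 60.0
```

Run:
```python
from h import *
a,_=snap('wrist','w3');b,_=snap('side','s3');c,_=snap('scene','c3')
f=lambda im,x,y:cv2.resize(im[y:y+75,x:x+100],(400,300),interpolation=cv2.INTER_CUBIC)
o=np.vstack([cv2.resize(a,(400,300)),f(b,285,245)]);o2=np.vstack([cv2.resize(a[120:360,180:500],(400,300)),f(c,335,210)])
cv2.imwrite('pics/t3.png',np.hstack([o,o2])[:,:,::-1])
```

```text
(no output)
```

View pics/t3.png

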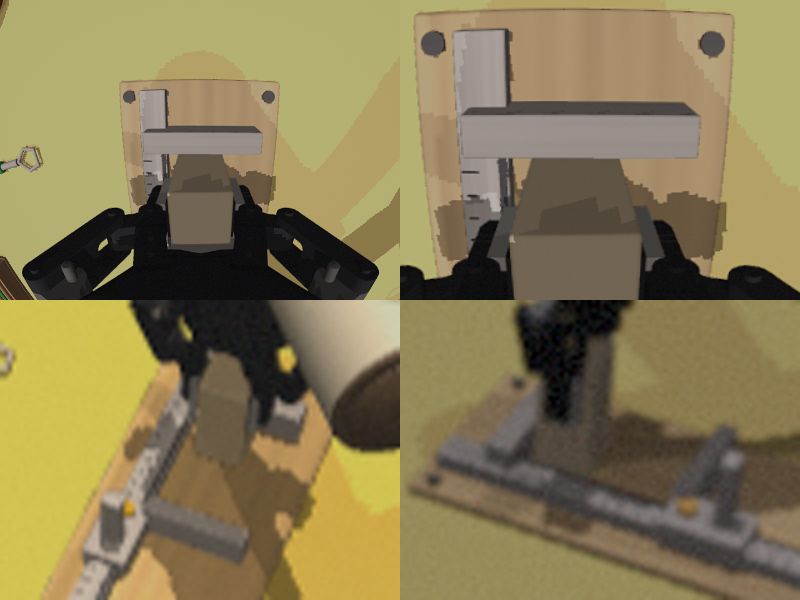

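The post hangs just above the board, clear of the anvil and of the beam. I'll lower it until it touches, then release.

Call:
servo_tool(
  rows=[
    [[25,0,0,1,0,0,0],[25,0,0,2,0,0,0],[25,0,0,2,0,0,0]],
  ],
)

```text
clock: 5.0
position: [470.9, 124.2, 44.5]
ee_rot: [-0.662, 0.749, -0.0, 0.0]
contact_force: [-0.0, 0.2, 1.1]
gripper_width: 33.5
grasp_force: 60.2
```

Call:
servo_tool(
  rows=[
    [[34,0,0,0.3,0,0,0],[38,0,0,0.3,0,0,0],[44,0,0,0.3,0,0,0],[54,0,0,0.3,0,0,0],[58,0,0,0.3,0,0,0],[58,0,0,0.3,0,0,0]],
  ],
)

```text
clock: 5.75
position: [470.8, 124.0, 44.0]
ee_rot: [-0.662, 0.749, -0.0, -0.0]
contact_force: [0.4, 0.1, 0.2]
gripper_width: 57.9
grasp_force: 0.0
```

Call:
servo_tool(
  rows=[
    [[58,0,0,-30,0,0,0],[58,0,0,-70,0,0,0],[58,0,0,-120,0,0,0],[58,0,0,-120,0,0,0],[58,0,0,-120,0,0,0]],
  ],
)

```text
clock: 6.38
position: [470.2, 123.8, 163.6]
ee_rot: [-0.662, 0.749, 0.0, -0.0]
contact_force: [-0.7, -0.6, -0.7]
gripper_width: 58.1
grasp_force: 0.0
```

Run:
```python
from h import *
s=arm.read_state();print(s['position'],s['clock'],s['joints'].round(2))
a,_=snap('wrist','w4');b,_=snap('side','s4');c,_=snap('scene','c4')
f=lambda im,x,y:cv2.resize(im[y:y+75,x:x+100],(400,300),interpolation=cv2.INTER_CUBIC)
o=np.vstack([cv2.resize(a,(400,300)),f(b,285,245)]);o2=np.vstack([cv2.resize(a[120:360,180:500],(400,300)),f(c,335,210)])
cv2.imwrite('pics/t4.png',np.hstack([o,o2])[:,:,::-1])
```

```text
[470.17699654 123.82379314 163.59954511] 6.375 [ 0.59  0.22 -0.42 -0.   -0.93 -0.72]
```

View pics/t4.png

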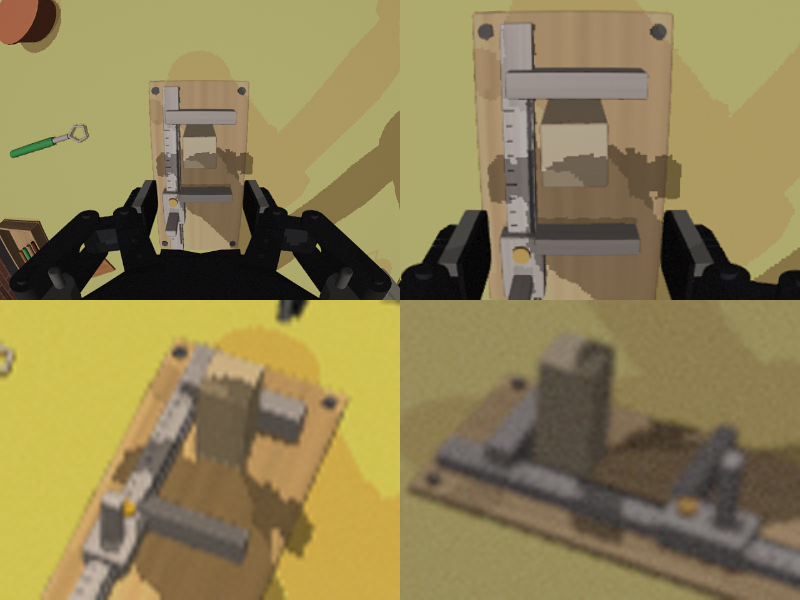

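The post stands upright and flat by the anvil, with its top at (574,155) in the tile. The jaw's measuring edge runs from (536,239) to (638,239).

Run:
```python
from h import *
p=load('w4');W=lambda u,v,z:onz(p,180+(u-400)/1.25,120+v/1.25,z,True)
a=np.radians(-7);R=np.array([[np.cos(a),-np.sin(a)],[np.sin(a),np.cos(a)]]);o=np.array([476.7,163.2])
G=lambda X:(R.T@(X[:2]-o)).round(1)
print('jaw edge',G(W(545,239,34)),G(W(636,239,34)),'anvil',G(W(507,98,34)),G(W(646,98,34)))
q=[W(*c,84) for c in[(542,124),(608,124),(607,186),(543,186)]];print('post top',[G(x) for x in q],G(np.mean(q,0)))
print('beam',G(W(502,150,20)),G(W(536,150,20)))
z=load('s4');A=lambda u,v,h:onz(z,285+u/4,245+(v-300)/4,h)
print('tab side',G(A(113,495,73.5)),'jawend',G(A(247,537,34)))
z=load('c4');A=lambda u,v,h:onz(z,335+(u-400)/4,210+(v-300)/4,h)
print('tab scene',G(A(731,458,73.5)))
t=o+R@[35,95];s=arm.read_state();x=np.array([-.1235,-.992]);y=np.array([-.992,.1235]);d=t-s['position'][:2];print(t,'shift for gauge(35,95)',d@x,d@y)
```

```text
jaw edge [18.8 33.7] [-41.5  34.2] anvil [ 39.6 -60.3] [-43.8 -60.2]
post top [array([ 15.2, -56.4]), array([-17.5, -56.3]), array([-17.6, -23.5]), array([ 15.4, -23.6])] [ -1.1 -40. ]
beam [ 46.4 -23.5] [ 24.1 -23.5]
tab side [34.8 66.9] jawend [-46.  39.]
tab scene [37.3 68.6]
[523.01670293 253.22645739] shift for gauge(35,95) -135.13518638336603 -36.59900160532825
```

Call:
servo_tool(
  rows=[
    [[0,-45,-12,0,0,0,0],[0,-90,-24,0,0,0,0],[0,-135,-36.5,0,0,0,0],[0,-135,-36.5,0,0,0,0],[0,-135,-36.5,0,0,0,0],[0,-135,-36.5,40,0,0,0],[0,-135,-36.5,80,0,0,0],[0,-135,-36.5,110,0,0,0],[0,-135,-36.5,121,0,0,0],[0,-135,-36.5,121,0,0,0]],
  ],
)

```text
clock: 7.78
position: [523.4, 252.8, 42.9]
ee_rot: [-0.662, 0.749, -0.0, -0.001]
contact_force: [0.3, -0.6, 1.0]
gripper_width: -0.1
grasp_force: 0.0
```

Run:
```python
from h import *
b,_=snap('side','s5');c,_=snap('scene','c5');a,_=snap('wrist','w5')
f=lambda im,x,y:cv2.resize(im[y:y+75,x:x+100],(400,300),interpolation=cv2.INTER_CUBIC)
cv2.imwrite('pics/t5.png',np.vstack([np.hstack([f(b,285,245),f(c,355,210)]),np.hstack([cv2.resize(a,(400,300)),cv2.resize(a[120:360,180:500],(400,300))])])[:,:,::-1])
```

```text
(no output)
```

View pics/t5.png

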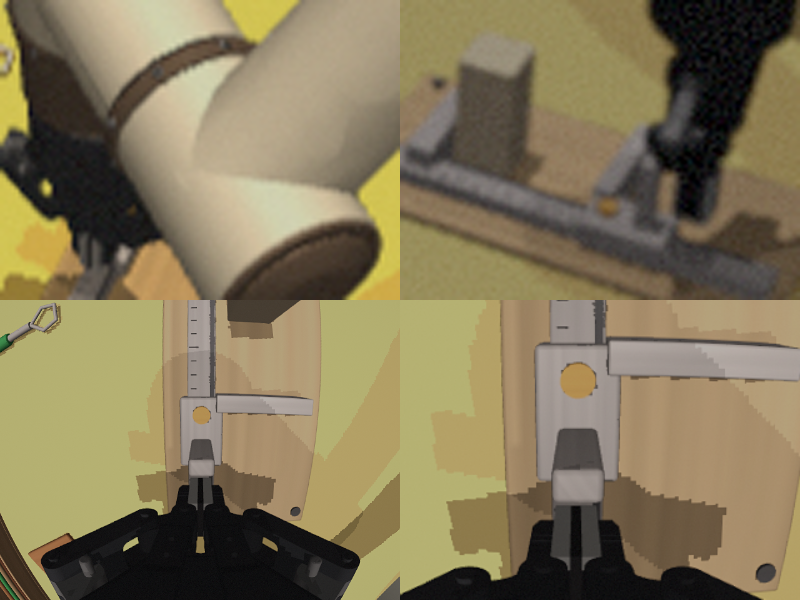

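The closed fingers stand centred behind the tab (tab top at (578,485) in the tile). I'll push.

Call:
servo_tool(
  rows=[
    [[0,3,0,0,0,0,0],[0,5,0,0,0,0,0],[0,7,0,0,0,0,0],[0,9,0,0,0,0,0],[0,11,0,0,0,0,0],[0,13,0,0,0,0,0],[0,16,0,0,0,0,0],[0,19,0,0,0,0,0],[0,22,0,0,0,0,0],[0,25,0,0,0,0,0]],
  ],
)

```text
clock: 9.18
position: [520.5, 228.5, 43.0]
ee_rot: [-0.662, 0.749, 0.0, 0.0]
contact_force: [-1.1, 1.6, -0.7]
gripper_width: 0.5
grasp_force: 1.0
```

Call:
servo_tool(
  rows=[
    [[0,3,0,0,0,0,0],[0,6,0,0,0,0,0],[0,9,0,0,0,0,0],[0,12,0,0,0,0,0],[0,15,0,0,0,0,0],[0,18,0,0,0,0,0],[0,21,0,0,0,0,0],[0,24,0,0,0,0,0],[0,27,0,0,0,0,0],[0,30,0,0,0,0,0]],
  ],
)

```text
clock: 10.42
position: [516.7, 198.7, 43.0]
ee_rot: [-0.662, 0.749, 0.0, -0.0]
contact_force: [-0.7, 2.6, -0.2]
gripper_width: 0.0
grasp_force: 1.0
```

Call:
servo_tool(
  rows=[
    [[0,1.5,0,0,0,0,0],[0,3,0,0,0,0,0],[0,4.5,0,0,0,0,0],[0,6,0,0,0,0,0],[0,7,0,0,0,0,0],[0,7,0,0,0,0,0]],
  ],
)

```text
clock: 11.18
position: [516.0, 191.8, 43.0]
ee_rot: [-0.662, 0.749, -0.0, -0.0]
contact_force: [-0.9, 1.0, 0.4]
gripper_width: -0.2
grasp_force: 0.6
```

Run:
```python
from h import *
a,_=snap('wrist','w6'); c,_=snap('scene','c6')
cv2.imwrite('pics/t6.png',np.vstack([cv2.resize(a[60:300,160:560],(800,480),interpolation=cv2.INTER_CUBIC)])[:,:,::-1])
```

```text
(no output)
```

View pics/t6.png

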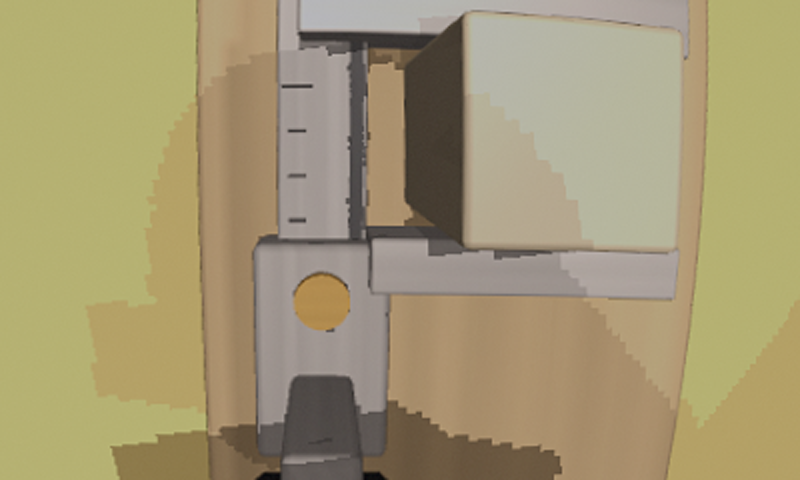

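The jaw's edge is at (410,238). The post's bottom near corner is at about (406,204), with a small gap left.

Run:
```python
from h import *
p=load('w6');W=lambda u,v,z:onz(p,160+u/2,60+v/2,z,True)
a=np.radians(-7);R=np.array([[np.cos(a),-np.sin(a)],[np.sin(a),np.cos(a)]]);o=np.array([476.7,163.2]);G=lambda X:(R.T@(X[:2]-o)).round(1)
print('jaw',G(W(385,238,34)),G(W(670,250,34)),'jaw back',G(W(385,293,34)),'foot',G(W(406,204,8)),'top',G(W(466,247,84)),G(W(676,248,84)),G(W(470,12,84)),'anvil',G(W(310,34,34)))
s=arm.read_state();print(G(s['position']),s['contact_force'])
```

```text
jaw [ 22.6 -17.6] [-41.8 -16.7] jaw back [22.4 -6. ] foot [ 15.4 -22.5] top [ 15.5 -23.1] [-17.2 -23.9] [ 15.4 -56. ] anvil [ 37.9 -59.5]
[35.5 33.2] [-1.06142924  1.08763175 -0.19890101]
```

Call:
servo_tool(
  rows=[
    [[0,1,0,0,0,0,0],[0,2,0,0,0,0,0],[0,3,0,0,0,0,0],[0,3.5,0,0,0,0,0],[0,4,0,0,0,0,0],[0,4.5,0,0,0,0,0]],
  ],
)

```text
clock: 12.02
position: [515.5, 187.6, 43.0]
ee_rot: [-0.662, 0.749, -0.0, 0.0]
contact_force: [-0.3, 2.3, 0.1]
gripper_width: -0.1
grasp_force: 1.0
```

Call:
servo_tool(
  rows=[
    [[0,0.3,0,0,0,0,0],[0,0.6,0,0,0,0,0],[0,0.9,0,0,0,0,0]],
  ],
)

```text
clock: 12.4
position: [515.4, 186.8, 43.0]
ee_rot: [-0.662, 0.749, 0.0, 0.0]
contact_force: [-0.5, 2.0, -0.6]
gripper_width: 0.1
grasp_force: 1.3
```

Call:
servo_tool(
  rows=[
    [[0,0.3,0,0,0,0,0],[0,0.6,0,0,0,0,0],[0,0.9,0,0,0,0,0]],
  ],
)

```text
clock: 12.78
position: [515.3, 185.8, 43.0]
ee_rot: [-0.662, 0.749, -0.0, 0.0]
contact_force: [-0.9, 2.6, 0.1]
gripper_width: -0.2
grasp_force: 1.3
```

Call:
servo_tool(
  rows=[
    [[0,0.3,0,0,0,0,0],[0,0.6,0,0,0,0,0],[0,0.8,0,0,0,0,0]],
  ],
)

```text
clock: 13.15
position: [515.1, 185.0, 43.0]
ee_rot: [-0.662, 0.749, -0.0, 0.0]
contact_force: [0.1, 2.7, 0.4]
gripper_width: -0.2
grasp_force: 1.4
```

Call:
servo_tool(
  rows=[
    [[0,0.2,0,0,0,0,0],[0,0.4,0,0,0,0,0],[0,0.6,0,0,0,0,0]],
  ],
)

```text
clock: 13.52
position: [515.1, 184.4, 43.0]
ee_rot: [-0.662, 0.749, -0.0, 0.0]
contact_force: [-0.1, 2.2, -0.2]
gripper_width: -0.1
grasp_force: 1.4
```

Call:
servo_tool(
  rows=[
    [[0,0.2,0,0,0,0,0],[0,0.4,0,0,0,0,0],[0,0.5,0,0,0,0,0]],
  ],
)

```text
clock: 13.9
position: [515.0, 183.9, 43.0]
ee_rot: [-0.662, 0.749, -0.0, 0.0]
contact_force: [-0.7, 2.3, -0.2]
gripper_width: -0.5
grasp_force: 1.4
```

Call:
servo_tool(
  rows=[
    [[0,0.2,0,0,0,0,0],[0,0.4,0,0,0,0,0],[0,0.5,0,0,0,0,0]],
  ],
)

```text
clock: 14.28
position: [515.0, 183.5, 43.0]
ee_rot: [-0.662, 0.749, 0.0, 0.0]
contact_force: [0.3, 2.9, -0.1]
gripper_width: 0.1
grasp_force: 1.7
```

Run:
```python
from h import *
a,_=snap('wrist','w7')
cv2.imwrite('pics/t7.png',cv2.resize(a[60:300,160:560],(800,480),interpolation=cv2.INTER_CUBIC)[:,:,::-1])
print([arm.read_state()['contact_force'].round(1)])
```

```text
[array([0.1, 2.6, 0. ])]
```

View pics/t7.png

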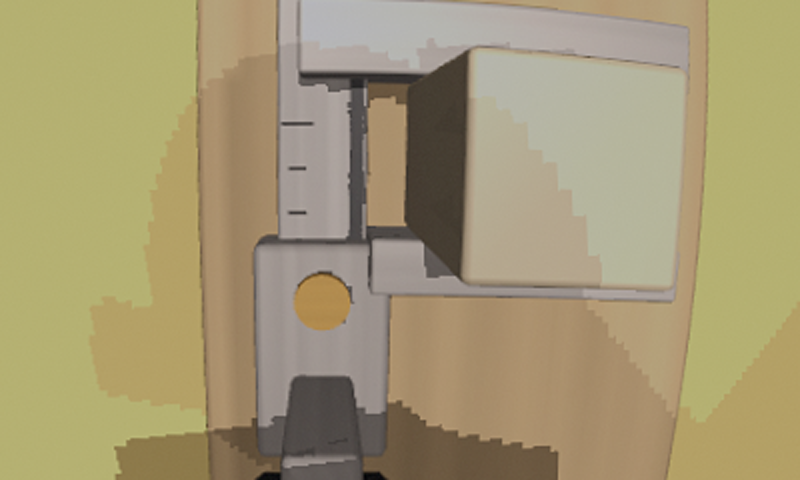

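The post's top corners are now (465,285), (674,290) and (474,48). The anvil edge is at (310,74) and the jaw edge at (385,238), so contact is close.

Run:
```python
from h import *
a=np.radians(-7);R=np.array([[np.cos(a),-np.sin(a)],[np.sin(a),np.cos(a)]]);o=np.array([476.7,163.2]);G=lambda X:(R.T@(X[:2]-o)).round(1)
p=load('w7');W=lambda u,v,z:onz(p,160+u/2,60+v/2,z,True)
print('jaw',G(W(385,238,34)),'foot',G(W(407,220,8)),'top',G(W(465,284,84)),G(W(674,289,84)),G(W(474,48,84)),G(W(682,69,84)),'anvil',G(W(310,74,34)),G(W(400,75,34)))
```

```text
jaw [ 22.6 -25.9] foot [ 15.1 -27. ] top [ 15.4 -26.2] [-17.6 -26. ] [ 14.9 -59.3] [-16.8 -59.1] anvil [ 37.9 -59.6] [ 19.8 -59.6]
```

Call:
servo_tool(
  rows=[
    [[0,0.1,0,0,0,0,0],[0,0.2,0,0,0,0,0],[0,0.3,0,0,0,0,0],[0,0.3,0,0,0,0,0]],
  ],
)

```text
clock: 14.82
position: [515.0, 183.3, 43.1]
ee_rot: [-0.662, 0.749, 0.0, 0.0]
contact_force: [-0.4, 5.0, -0.5]
gripper_width: 0.0
grasp_force: 2.3
```

Call:
servo_tool(
  rows=[
    [[0,0.1,0,0,0,0,0],[0,0.2,0,0,0,0,0],[0,0.3,0,0,0,0,0],[0,0.3,0,0,0,0,0]],
  ],
)

```text
clock: 15.32
position: [514.9, 183.2, 43.0]
ee_rot: [-0.662, 0.749, 0.0, 0.0]
contact_force: [-0.8, 6.1, -1.0]
gripper_width: -0.3
grasp_force: 2.8
```

Call:
servo_tool(
  rows=[
    [[0,0,0,0,0,0,0],[0,0,0,0,0,0,0],[0,0,0,0,0,0,0],[0,0,0,0,0,0,0],[0,0,0,0,0,0,0]],
  ],
)

```text
clock: 15.95
position: [515.0, 183.2, 43.1]
ee_rot: [-0.662, 0.749, 0.0, 0.0]
contact_force: [-1.0, 5.7, -1.8]
gripper_width: 0.1
grasp_force: 2.8
```

Call:
servo_tool(
  rows=[
    [[0,-1,0,0,0,0,0],[0,-4,0,0,0,0,0],[0,-12,0,0,0,0,0],[0,-18,0,0,0,0,0],[0,-18,0,-50,0,0,0],[0,-18,0,-100,0,0,0],[0,-18,0,-120,0,0,0],[0,-18,0,-120,0,0,0]],
  ],
)

```text
clock: 16.95
position: [517.7, 201.4, 164.7]
ee_rot: [-0.662, 0.749, -0.0, 0.002]
contact_force: [-0.2, 1.1, -1.3]
gripper_width: 0.1
grasp_force: 0.0
```

Run:
```python
from h import *
a,_=snap('wrist','w8');b,_=snap('side','s8');c,_=snap('scene','c8')
f=lambda im,x,y:cv2.resize(im[y:y+75,x:x+100],(400,300),interpolation=cv2.INTER_CUBIC)
cv2.imwrite('pics/t8.png',np.vstack([np.hstack([cv2.resize(b,(400,300)),f(c,335,210)]),np.hstack([cv2.resize(a,(400,300)),cv2.resize(a[60:240,200:440],(400,300))])])[:,:,::-1])
```

```text
(no output)
```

View pics/t8.png

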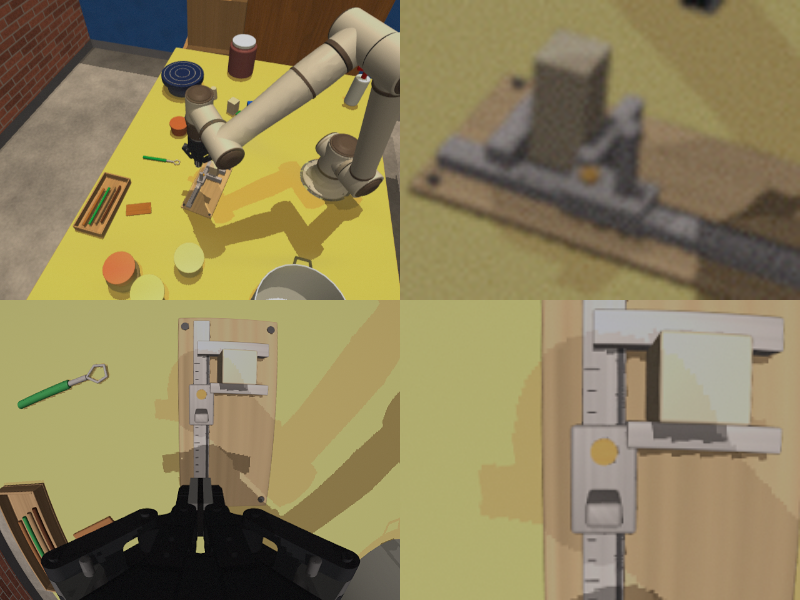

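The post is nipped flat between both jaws, the jaw is square, and the arm is clear of everything. I'll hand the job in.

```bash
python3 -c "
from bench import arm
print(arm.job_done())"
```

```text
the job is handed in; nothing more can be done
None
```

The nearer post (the smaller one, about 34 mm) stands on the caliper's board against the fixed jaw, nipped flat by the sliding jaw pushed in by its thumb tab; the arm is clear and the job is handed in, but no verdict came back.

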